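Lay a standing carton down in its shipping tray

TASK

Slide the standing carton along the bench, still upright, until its foot rests against the front edge of the plywood shipping tray, then push it high up so that it tips over that low edge and lies flat on the tray. Then slide it along the tray, straight, against the rubber pad at the far end and press until the sprung pad clearly gives (roughly 10 N on the pad) so that the pad keeps it snug when you let go. The carton is too wide to grip: never lift it, never press it harder than 25 N or it dents, and leave the other things on the bench where they are.

Things in the scene. Friction and masses are not known exactly. Their poses are not given: they have to be found in the camera images.
- carton_center (a point): Centre of the rigid cardboard carton: 90 mm deep (its x), 104 wide (y), 140 tall (z), 0.45 to 1 kg. Starts upright on the bench before the tray (centre 70 mm up), its x within 0.1 rad of the tray's x. Lying on the tray as asked, its z points along the tray's +x, its centre 59 mm above the bench. Pushed less than about 60 mm above the bench it slides; pushed near its top it tips.
- tray: Plywood shipping tray fixed to the bench. Origin: on the bench under the middle of its front edge; x runs along the tray away from the carton (the way to push), z up. Deck 14 mm thick, 250 long (x 0 to 250), 190 wide; its 14 mm high front edge (x = 0) is the low stop. Pine side rails 20 mm above the deck, x 40 to 250, leave 150 mm between them (y -75 to 75).
- endstop: Steel end stop; axes as the tray's, origin on the deck at tray x = 175. Its sprung rubber pad (90 mm wide, 7 to 57 mm above the deck) faces the carton. The clamp that holds the pad was set by hand, unmeasured: the pad's face is somewhere at tray x = 150 to 182; find it by feel. The pad gives 6 mm: 0.5 N to start, 2.5 N more per mm, then solid (15.5 N). The clamp stays put.

How it is judged (in metres and radians):
On the way, in this order (a step that is already met when the one before it is completed fails the run):
1. the carton stands upright with its foot against the tray's front edge (within 4 mm) (x of carton_center in the frame of tray above -0.049 m and angle between carton_center's own z axis and vertical below 0.12 rad), for 0.1 s.
2. the carton lies flat on the tray (angle between carton_center's own z axis and vertical between 1.48 and 1.66 rad and z of carton_center in the frame of tray between 0.052 and 0.064 m), for 0.2 s.
3. the lying carton presses the sprung pad with more than 5 N (all of step 2 and contact force between carton and endstop above 5 N), for 0.2 s.
At the end, for the whole second after the job is handed in: The carton lies flat on the tray's deck (its long axis within 0.09 rad of level, its centre 52 to 64 mm above the bench) between the side rails, straight to 0.09 rad and within 24 mm of the tray's middle line, still snug against the sprung pad (more than 0.3 N) and at rest (all of step 2 and contact force between carton and endstop above 0.3 N and angle between the z axis of carton_center and the x axis of tray, either way round below 0.09 rad and y of carton_center in the frame of tray between -0.024 and 0.024 m and x of carton_center in the frame of tray above 0.075 m and linear speed of carton below 0.01 m/s); the robot touches nothing.
It fails at once if the robot presses the carton harder than 25 N (contact force between any of the fingers, the arm and carton above 25 N).
It fails at once if the carton is lifted (its centre more than 120 mm above the bench) (height (world z) of carton_center above 0.12 m).
It fails at once if another thing on the bench is moved by more than 15 mm (distance of any of tape, jar, coupling, hammer, offcut, smallbox, driver from where it was at the start of the episode above 0.015 m).
It also fails if it takes over 67 s, if anything falls off the work surface, if the arm or the gripper's body presses on something with over 40 N, if the wrist force passes 120 N, or if a joint passes its speed limit or range.

ROBOT

A 6-joint arm with a two-finger parallel gripper is mounted at the origin on the work surface. World frame = base frame: x ahead of the robot, y to its left, z up, the work surface at z = 0. Lengths are in mm, angles in rad, forces in N, time in s.
With the tool pointing down it reaches from about 350 to 775 mm from the base axis. Payload 7.3 kg.
Tool frame: the origin (TCP) lies on the centre line of the jaws, within the pads' length; the fingertips stand 11 mm ahead of it and the grasp point (between the pads) lies 8 mm behind it; z points along the fingers, y is the line along which they close (so a half turn about z gives the same grasp; the last joint's range is limited). The gripper opens to 92 mm and grips with 3 to 60 N. Pads are 19 mm wide; open, the fingers measure 130 mm over their backs; the gripper's body (75 mm by 190 mm) begins 47 mm behind the grasp point.
Start: joints at [-1.467, 0.342, 1.524, -0, 1.275, -0.146], TCP at [129.807, -508.718, 237.741] pointing down, gripper open.
Joint ranges: [-2.53, 2.53], [-0.77, 2.02], [0.04, 2.7], [-1, 4.14], [0.28, 2.66], [-3.11, 3.11]. Speed limits (rad/s): [2.57, 2.57, 3.14, 3.14, 3.14, 3.14].

INTERFACE

Orientations are given as [roll, pitch, yaw] about the fixed x, y, z axes, in that order (R = Rz(yaw) Ry(pitch) Rx(roll)).
In Python, from plant import bot gives the robot as it stands.
- The arm moves only by the tool step_arm, never from a script. Its argument "deltas" is a list of rows, each a list of 5 numbers: the opening, from 0 (shut) to 1 (fully open), then the shift along the tool's x, y, z each as a share of 0.5 m, from -1 to 1, then the turn about the tool's z as a share of pi/2 rad, from -1 to 1. In form: [[claw, x, y, z, turn], ...]. A call has 1 to 8 rows; each row shifts and turns the commanded pose from where the row before left it, along the tool's axes as they then stand; what a row does not reach is not made up. A row lasts 1/10 s, in which the tool goes at most 50 mm and 8.59 degrees, less where a joint would pass 70% of its speed; a pose out of reach is approached as far as the arm can. A call with a number of a shift or a turn outside -1 to 1 is refused whole. A call with a gripper value outside its range is refused whole. The fingers move at their own pace and stop on an object; the grip force is fixed at half the most. Time passes only in rows, so rows that do not move let the fingers close. It gives the time, the measured TCP pose, the force, the opening and the grip force at its end, in the units of the state.
- bot.get_obs(): the state, without advancing time (a new reading comes with each control period).
- bot.capture(name): name is "scene" or "top" or "wrist"; returns (picture, depth): 384x512x3 uint8, red, green, blue; 384x512 float32, mm along the optical axis (not along the pixel's ray), 0 where there is no reading.
- bot.camera_params(name): a dict with "fov_y" (degrees; the focal length in pixels is half the picture's height over the tangent of half this angle, whatever the lens; pixels are square), "cx", "cy" (the principal point, pixels), "rvec" (rotation vector, rad) and "tvec" (3), from world to camera coordinates, as OpenCV has them. Camera axes: x right, y down, z forward; pixel columns grow to the right and rows downward; lengths in mm; the calibration is good to about 2 mm. A picture is of the moment at which its call begins: read the wrist's pose just before it. camera_params takes no time and is no camera call; for the wrist camera it gives the pose at the moment of the call.
- bot.close_job(): hands the job in; it is judged then, once.
The state is a dict: "time": time; "joint_positions": joint angles; "dq": joint speeds; "tau": joint torques, N m; "tool_pos": TCP position; "tcp_rot": TCP orientation; "contact_force": force on the tool from outside, world axes, zero at the start; "moment": the same for the moment, N m; "grip_width": finger opening in mm; "finger_force": force on a finger pad.
Only numpy, scipy, OpenCV 4.12 (cv2) and the standard library are available. Lean on these libraries where they do the work, as an engineer would, in place of code of your own. Each camera call takes 0.05 s, during which the arm holds its last target. There are 200 camera calls.

## Working session

There is one attempt and no reset: what is moved stays moved. The work goes in short steps, Python scripts to look and compute and a tool call to move; the robot and the scene stay as the last step left them, time stands still between calls to the robot, and variables do not carry over. Pictures are saved under pics/ and viewed, at most 10 in all, crops included, and the job is handed in when it is done.

Besides the shell and the picture viewer there is one more tool, called after "Emit:" as name(argument=value, ...), one argument or row to a line, values as JSON. step_arm: Moves the arm, as the interface text tells. Shift numbers are shares of 0.5 m and turn numbers shares of pi/2 rad, none past 1 either way. Its arguments: {"type":"object","properties":{"deltas":{"type":"array","items":{"type":"array","items":{"type":"number","minimum":-1,"maximum":1}}}},"required":["deltas"]}

```bash
ls; mkdir -p pics; cat > h.py <<'E'
import numpy as np, cv2
from plant import bot
def cap(n):
    p=bot.camera_params(n); im,d=bot.capture(n); return im,d,p
def pts(d,p):
    h,w=d.shape; f=h/2/np.tan(np.radians(p['fov_y'])/2)
    u,v=np.meshgrid(np.arange(w),np.arange(h))
    c=np.stack([(u-p['cx'])/f*d,(v-p['cy'])/f*d,d],-1)
    R=cv2.Rodrigues(np.array(p['rvec'],float))[0]
    return (c-np.array(p['tvec'],float).ravel())@R
E
python3 - <<'E'
from h import *
o=bot.get_obs();print({k:np.round(v,3) for k,v in o.items()})
for n in('top','scene'):
    im,d,p=cap(n); cv2.imwrite(f'pics/{n}0.png',im[...,::-1]); np.savez(f'{n}0.npz',im=im,d=d,P=pts(d,p)); print(p,(d==0).mean())
E
```

```text
pics
{'time': np.float64(0.0), 'joint_positions': array([-1.467,  0.343,  1.525, -0.   ,  1.275, -0.146]), 'dq': array([ 0.002,  0.   ,  0.001,  0.001, -0.002,  0.001]), 'tau': array([ 1.0000e-03, -4.3124e+01, -2.4422e+01,  7.2000e-02,  5.6000e-02,
       -0.0000e+00]), 'tool_pos': array([ 129.751, -508.315,  237.053]), 'tcp_rot': array([-3.14, -0.  ,  0.25]), 'contact_force': array([-0.343, -0.249, -0.154]), 'moment': array([-0.002, -0.055, -0.045]), 'finger_force': np.float64(0.0), 'grip_width': np.float64(91.917)}
{'fov_y': 45.22612873620077, 'cx': 254.58612803010428, 'cy': 189.22201632087658, 'rvec': array([ 2.10025709, -2.1616104 ,  0.1212246 ]), 'tvec': array([ 65.89015307, 601.50669208, 645.10638561])} 0.004033406575520833
{'fov_y': 54.46371639187009, 'cx': 260.9006385806438, 'cy': 186.58919946889213, 'rvec': array([ 2.22191987,  1.00348904, -0.38216975]), 'tvec': array([-419.85710656, -254.15675546,  991.54002187])} 0.004002888997395833
```

```bash
python3 -c "
import cv2,numpy as np
a=cv2.imread('pics/top0.png');b=cv2.imread('pics/scene0.png')
cv2.imwrite('pics/both0.png',cv2.resize(np.hstack([a,b]),(800,300)))"
```

```text
(no output)
```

View pics/top0.png

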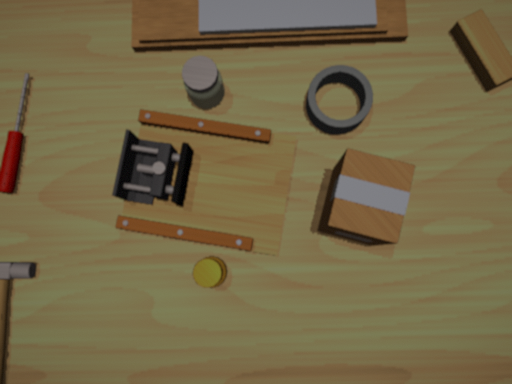

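View pics/scene0.png

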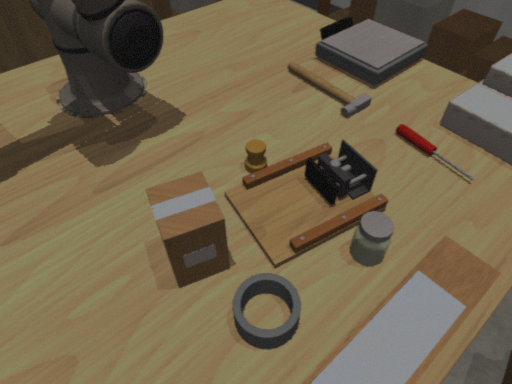

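The top view shows the carton at about (372,197), the tray with its rails to the left (rails at rows ~125 and ~233, front edge near column 288) and the end stop at (155,170). The tape ring (340,98), jar (203,82) and yellow coupling (208,272) stand beside the path. The scene view agrees.

```bash
python3 - <<'E'
from h import *
z=np.load('top0.npz'); im=z['im'];P=z['P']
Z=P[...,2]
m=(abs(Z-140)<8); m[:140]=0
n,l,s,c=cv2.connectedComponentsWithStats(m.astype(np.uint8))
for i in range(1,n):
    if s[i,4]>500:
        q=P[l==i]; r=cv2.minAreaRect(q[:,:2].astype(np.float32)); print('carton',r,q[:,2].mean(),s[i])
        print(cv2.boxPoints(r))
hsv=cv2.cvtColor(im,cv2.COLOR_RGB2HSV)
m=((abs(Z-34)<6)&(hsv[...,0]<14)&(hsv[...,1]>100)); m[:100]=0;m[260:]=0;m[:,300:]=0;m[:,:100]=0
n,l,s,c=cv2.connectedComponentsWithStats(m.astype(np.uint8))
for i in range(1,n):
    if s[i,4]>200:
        q=P[l==i]; r=cv2.minAreaRect(q[:,:2].astype(np.float32)); print('rail',r,q[:,2].mean(),s[i]);print(cv2.boxPoints(r))
# deck
m=(Z>9)&(Z<20); m[:100]=0;m[260:]=0;m[:,310:]=0;m[:,100:195]&=True
n,l,s,c=cv2.connectedComponentsWithStats(m.astype(np.uint8))
for i in range(1,n):
    if s[i,4]>500:
        q=P[l==i]; r=cv2.minAreaRect(q[:,:2].astype(np.float32)); print('deck',r,q[:,2].mean(),s[i]);print(cv2.boxPoints(r))
for v,u in[(350,350),(60,60),(180,240)]: print(P[v,u])
for v,u in[(170,120),(170,183),(165,158),(98,370),(98,310),(70,203)]: print((u,v),P[v,u])
m=(Z>20)&(Z<95)
for nm,(a,b,c_,d) in dict(tape=(60,135,300,378),jar=(50,112,178,228),coup=(250,292,188,228)).items():
    q=P[a:b,c_:d][m[a:b,c_:d]]; print(nm,q.min(0),q.max(0))
E
```

```text
carton ((577.3349609375, -103.4312744140625), (91.42523956298828, 104.41276550292969), 73.23030090332031) 140.35616432504136 [ 327  148   88   96 5816]
[[ 514.15955  -132.13696 ]
 [ 614.13184  -162.26271 ]
 [ 640.5104    -74.725586]
 [ 540.5381    -44.59984 ]]
rail ((719.9085083007812, 191.23992919921875), (71.28092193603516, 17.668149948120117), 78.95274353027344) 33.98885643446447 [139 112  45  17 213]
[[704.4088  157.95268]
 [721.7495  154.56712]
 [735.4082  224.52718]
 [718.0675  227.91273]]
rail ((700.5921630859375, 92.8947982788086), (131.580078125, 17.931241989135742), 79.10903930664062) 34.01144218482609 [184 118  84  23 378]
[[679.3576    29.983704]
 [696.9659    26.595764]
 [721.8267   155.8059  ]
 [704.21844  159.19383 ]]
deck ((621.380859375, 122.59419250488281), (250.31005859375, 190.22731018066406), 79.01019287109375) 14.59509395280513 [  122   124   174   132 12426]
[[504.15262   17.866295]
 [690.8914   -18.39756 ]
 [738.60913  227.32208 ]
 [551.8703   263.58594 ]]
[ 3.60379450e+02 -8.75100980e+01 -1.74776134e-02]
[ 8.40434703e+02  3.72659026e+02 -5.89381315e-02]
[622.77652374  71.9027897   15.46025842]
(120, 170) [502.93486609  28.12390766 727.03481892]
(183, 170) [630.74181438 151.15103717  71.45131037]
(158, 165) [637.30497386 185.40160289  81.35909749]
(370, 98) [ 736.48996422 -130.18280764   50.38959473]
(310, 98) [740.52490507 -39.82755943  48.77152505]
(203, 70) [776.40151211 118.42584892  85.48597745]
tape [ 692.9252178  -134.53488266   20.01002938] [792.89337682 -35.61376476  52.04635722]
jar [742.89416024  94.687914    20.12077099] [798.64732898 151.99145084  88.79631053]
coup [459.76565925  97.35404787  20.00540266] [504.53135105 139.73675565  64.19629947]
```

Emit:
step_arm(
  deltas=[
    [0.5,0.08,-0.028,0,0],
    [0.5,0.08,-0.028,0,0],
    [0.5,0.08,-0.028,0,0],
    [0.5,0.08,-0.028,0,0],
    [0.5,0.08,-0.028,0,0],
    [0.5,0.08,-0.028,0,0],
    [0.5,0.08,-0.028,0,0],
    [0.5,0.08,-0.028,0,0],
  ],
)

```text
time: 0.9
tool_pos: [413.3, -319.8, 237.5]
tcp_rot: [-3.141, 0.0, 0.25]
contact_force: [0.2, -1.1, 1.1]
grip_width: 46.2
finger_force: 0.0
```

```bash
python3 - <<'E'
from h import *
print(bot.get_obs()['tool_pos'],bot.get_obs()['tcp_rot'])
im,d,p=cap('scene'); cv2.imwrite('pics/s1.png',im[...,::-1]); np.savez('s1.npz',im=im,P=pts(d,p))
im,d,p=cap('top'); cv2.imwrite('pics/t1.png',im[...,::-1]); np.savez('t1.npz',im=im,P=pts(d,p))
a=cv2.imread('pics/s1.png');b=cv2.imread('pics/t1.png')
cv2.imwrite('pics/b1.png',cv2.resize(np.hstack([a,b]),(800,300)))
E
```

```text
[ 413.33849857 -319.76192705  237.45700948] [-3.14122589e+00  3.73879542e-04  2.49813656e-01]
```

View pics/b1.png

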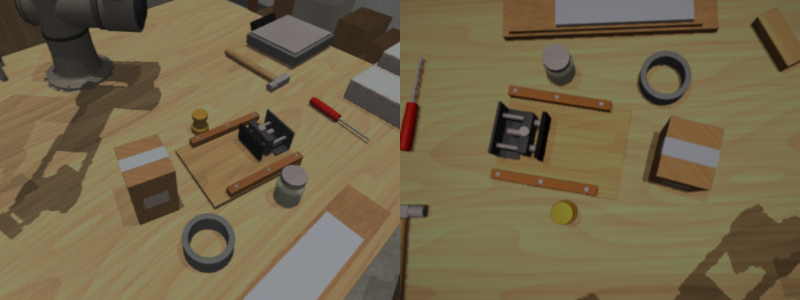

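Only the gripper's shadow shows so far; I'll continue behind the carton and turn the tool.

Emit:
step_arm(
  deltas=[
    [0.5,0.08,-0.028,0,0],
    [0.5,0.08,-0.028,0,0],
    [0.5,0.08,-0.028,0,0],
    [0.5,0.06,-0.022,0,0],
    [0.5,0,0,0,0.09],
    [0.5,0,0,0,0.09],
    [0.5,0,0,0,0.09],
    [0.5,0,0,0,0.01],
  ],
)

```text
time: 1.8
tool_pos: [543.9, -233.1, 237.2]
tcp_rot: [-3.142, 0.001, -0.192]
contact_force: [1.1, 0.5, -0.4]
grip_width: 45.8
finger_force: 0.0
```

```bash
python3 - <<'E'
from h import *
print(bot.get_obs()['tool_pos'],bot.get_obs()['tcp_rot'])
im,d,p=cap('scene'); cv2.imwrite('pics/s2.png',im[...,::-1]); P=pts(d,p);np.savez('s2.npz',im=im,P=P)
im2,d2,p2=cap('top'); np.savez('t2.npz',im=im2,P=pts(d2,p2))
cv2.imwrite('pics/b2.png',cv2.resize(np.hstack([im,im2])[...,::-1],(800,300)))
t=bot.get_obs()['tool_pos']
for P in (P,pts(d2,p2)):
  Q=P-t; m=(abs(Q[...,0])<150)&(abs(Q[...,1])<150)&(Q[...,2]>-60)
  a=.19; Q=Q@np.array([[np.cos(a),np.sin(a),0],[-np.sin(a),np.cos(a),0],[0,0,1.]])  # to frame rotated by -a
  for z0 in range(-20,160,15):
    q=Q[m&(abs(Q[...,2]-z0)<7.5)]
    if len(q)>5: print(z0,len(q),np.round(q.min(0)[:2]),np.round(q.max(0)[:2]))
E
```

```text
[ 543.91830517 -233.09908503  237.23583804] [-3.14155204e+00  1.05863585e-03 -1.92245031e-01]
-5 215 [-11. -40.] [11. 37.]
10 378 [-10. -41.] [12. 40.]
25 434 [-11. -42.] [12. 40.]
40 262 [-10. -43.] [12. 41.]
55 238 [-13. -43.] [37. 85.]
70 1481 [ -2. -40.] [38. 86.]
85 1437 [ 12. -34.] [38. 93.]
100 2957 [-38. -26.] [37. 94.]
115 1233 [ 19. -18.] [27. 49.]
130 1029 [ 19. -12.] [25. 49.]
145 637 [-19.  -3.] [38. 49.]
55 235 [-38.  35.] [35. 88.]
70 203 [-38.  39.] [35. 93.]
85 543 [-38.  44.] [36. 96.]
100 3806 [-38.  54.] [36. 96.]
```

View pics/b2.png

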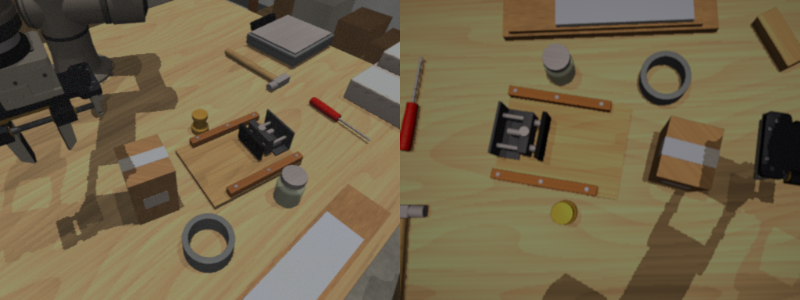

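The gripper body spans ±37 mm along tool x and ±95 mm along tool y from 55 mm above the TCP. With the tool low, its flat lower edge (about 68 mm up) meets the carton first. I'll push low with that flat face for the slide, and use the fingertips for the tipping. Next I turn tool x onto the tray's x.

Emit:
step_arm(
  deltas=[
    [0.7,0,0,0,-0.091],
    [0.7,0,0,0,-0.091],
    [0.7,0,0,0,-0.091],
    [0.7,0,0,0,-0.091],
    [0.7,0,0,0,-0.091],
    [0.7,0,0,0,-0.091],
    [0.7,0,0,0,-0.091],
    [0.7,0,0,0,-0.091],
  ],
)

```text
time: 2.7
tool_pos: [544.1, -233.0, 237.6]
tcp_rot: [-3.141, 0.0, 0.962]
contact_force: [0.1, -0.4, 0.8]
grip_width: 64.1
finger_force: 0.0
```

Emit:
step_arm(
  deltas=[
    [0.7,0,0,0,-0.091],
    [0.7,0,0,0,-0.091],
    [0.7,0,0,0,-0.091],
    [0.7,0,0.016,0.07,0],
    [0.7,0,0,0.07,0],
    [0.7,0,0,0.07,0],
    [0.7,0,0,0.07,0],
    [0.7,0,0,0,0],
  ],
)

```text
time: 3.5
tool_pos: [549.2, -232.9, 93.0]
tcp_rot: [-3.132, -0.003, 1.385]
contact_force: [-0.3, -0.1, -0.1]
grip_width: 64.0
finger_force: 0.0
```

Emit:
step_arm(
  deltas=[
    [0.7,0,0,0.06,0],
    [0.7,0,0.005,0.06,0],
    [0.7,0,0,0.03,0],
    [0.7,0,0,0,0],
    [0.7,0,0,0,0],
    [0.7,0,0,0,0],
  ],
)

```text
time: 4.1
tool_pos: [555.8, -235.3, 24.7]
tcp_rot: [3.139, 0.001, 1.383]
contact_force: [0.5, -0.1, 0.6]
grip_width: 64.4
finger_force: 0.0
```

Emit:
step_arm(
  deltas=[
    [0.7,0,-0.008,0.018,0],
    [0.7,0.03,0,0,0],
    [0.7,0.03,0,0,0],
    [0.7,0.01,0,0,0],
    [0.7,0.01,0,0,0],
    [0.7,0.01,0,0,0],
    [0.7,0.01,0,0,0],
    [0.7,0,0,0,0],
  ],
)

```text
time: 4.9
tool_pos: [560.4, -184.4, 13.8]
tcp_rot: [3.141, 0.0, 1.383]
contact_force: [-0.2, -0.3, -0.3]
grip_width: 64.6
finger_force: 0.0
```

```bash
cat >> h.py <<'E'
O=np.array([597.5,-.2]); A=np.radians(79.01); C,S=np.cos(A),np.sin(A)
def tray(P):
    P=np.asarray(P,float); x=P[...,0]-O[0]; y=P[...,1]-O[1]
    return np.stack([C*x+S*y,-S*x+C*y,P[...,2]],-1)
def tcp():
    o=bot.get_obs(); f=np.array(o['contact_force']); F=tray(np.r_[f[:2]+O,f[2]])
    print('t %.2f tcp(tray) %s F(tray) %s yaw %.3f'%(o['time'],np.round(tray(o['tool_pos']),1),np.round(F,1),o['tcp_rot'][2]-A))
def top(zlo=120,zhi=175,name=None):
    im,d,p=cap('top'); T=tray(pts(d,p))
    if name: cv2.imwrite(f'pics/{name}.png',im[...,::-1])
    hsv=cv2.cvtColor(im,cv2.COLOR_RGB2HSV)
    m=(T[...,2]>zlo)&(T[...,2]<zhi)&(abs(T[...,1])<90)&(T[...,0]>-220)&(T[...,0]<200)&(im.max(-1)>75)
    m=cv2.morphologyEx(m.astype(np.uint8),cv2.MORPH_OPEN,np.ones((3,3)))
    n,l,s,c=cv2.connectedComponentsWithStats(m)
    if n<2: print('none');return
    i=1+np.argmax(s[1:,4]); q=T[l==i]
    r=cv2.minAreaRect(q[:,:2].astype(np.float32)); pl=np.linalg.lstsq(np.c_[q[:,:2],np.ones(len(q))],q[:,2],rcond=None)[0]
    print('n',len(q),'rect',np.round(r[0],1),np.round(r[1],1),'ang %.1f'%r[2],'z %.1f..%.1f'%(q[:,2].min(),q[:,2].max()),'slope',np.round(pl[:2],3),'x %.1f..%.1f y %.1f..%.1f'%(*np.percentile(q[:,0],[.5,99.5]),*np.percentile(q[:,1],[.5,99.5])))
E
python3 -c "
from h import *
tcp();top(130,150)"
```

```text
t 4.90 tcp(tray) [-187.9    1.3   13.8] F(tray) [-0.4  0.2 -0.3] yaw 0.004
n 5724 rect [-102.1    0.9] [104.3  91.5] ang 86.2 z 131.3..143.7 slope [-0.001 -0.   ] x -147.2..-55.7 y -51.0..53.5
```

Emit:
step_arm(
  deltas=[
    [0.7,0.008,0,0,0],
    [0.7,0.008,0,0,0],
    [0.7,0.008,0,0,0],
    [0.7,0.008,0,0,0],
  ],
)

```text
time: 5.35
tool_pos: [563.2, -169.1, 13.8]
tcp_rot: [3.141, 0.0, 1.382]
contact_force: [0.3, -3.2, 0.4]
grip_width: 64.4
finger_force: 1.6
```

```bash
python3 -c "
from h import *
tcp();top(130,150)"
```

```text
t 5.35 tcp(tray) [-172.3    1.5   13.8] F(tray) [-3.1 -0.9  0.4] yaw 0.003
n 5738 rect [-90.2   3.6] [ 91.  104.2] ang 0.2 z 130.8..144.9 slope [-0.001  0.001] x -134.7..-45.1 y -47.7..55.1
```

Emit:
step_arm(
  deltas=[
    [0.7,0.01,0,0,0],
    [0.7,0.01,0,0,0],
    [0.7,0.01,0,0,0],
    [0.7,0.01,0,0,0],
    [0.7,0.01,0,0,0],
    [0.7,0.01,0,0,0],
    [0.7,0.01,0,0,0],
    [0.7,0.006,0,0,0],
  ],
)

```text
time: 6.2
tool_pos: [570.4, -131.3, 13.8]
tcp_rot: [3.141, 0.0, 1.383]
contact_force: [-0.1, -3.9, 2.0]
grip_width: 64.3
finger_force: 2.1
```

```bash
python3 -c "
from h import *
tcp();top(130,150)"
```

```text
t 6.20 tcp(tray) [-133.8    1.6   13.8] F(tray) [-3.9 -0.6  2. ] yaw 0.004
n 5562 rect [-51.9   3.5] [ 91.1 104.4] ang 0.2 z 130.3..144.0 slope [-0. -0.] x -96.0..-6.9 y -47.5..55.3
```

Emit:
step_arm(
  deltas=[
    [0.7,0.004,0,0,0],
    [0.7,0.004,0,0,0],
    [0.7,0.002,0,0,0],
    [0.7,0.001,0,0,0],
    [0.7,0,0,0,0],
  ],
)

```text
time: 6.75
tool_pos: [571.3, -126.3, 13.7]
tcp_rot: [3.142, 0.0, 1.382]
contact_force: [-1.1, -2.9, 2.1]
grip_width: 64.3
finger_force: 1.6
```

```bash
python3 -c "
from h import *
tcp();top(130,150)"
```

```text
t 6.75 tcp(tray) [-128.8    1.6   13.7] F(tray) [-3.   0.5  2.1] yaw 0.003
n 5471 rect [-46.7   3.6] [ 90.8 104.2] ang 0.1 z 132.1..144.6 slope [ 0. -0.] x -90.5..-1.9 y -47.4..55.3
```

Upright and nearly at the edge, no tilt yet. I'll go on a few mm until a small tilt shows that the foot is stopped.

Emit:
step_arm(
  deltas=[
    [0.7,0.003,0,0,0],
    [0.7,0.002,0,0,0],
    [0.7,0.002,0,0,0],
    [0.7,0,0,0,0],
  ],
)

```text
time: 7.2
tool_pos: [571.7, -124.3, 14.3]
tcp_rot: [3.141, 0.002, 1.382]
contact_force: [-4.8, -10.9, 4.8]
grip_width: 64.4
finger_force: 5.6
```

```bash
python3 -c "
from h import *
tcp();top(130,150)"
```

```text
t 7.20 tcp(tray) [-126.7    1.6   14.3] F(tray) [-11.6   2.6   4.8] yaw 0.003
n 5446 rect [-44.2   3.6] [ 90.9 104.1] ang 0.1 z 132.2..144.9 slope [-0.006 -0.001] x -88.1..0.4 y -47.5..55.4
```

Emit:
step_arm(
  deltas=[
    [0.7,-0.02,0,0,0],
    [0.7,-0.04,-0.004,0,0],
    [0.7,0,0,-0.08,0],
    [0.7,0,0,-0.08,0],
    [0.7,0,0,-0.06,0],
    [0.7,0,0,0,0],
    [0.7,0.03,0,0,0],
    [0.7,0,0,0,0],
  ],
)

```text
time: 8.05
tool_pos: [566.5, -134.8, 122.1]
tcp_rot: [-3.138, -0.002, 1.384]
contact_force: [0.0, -0.3, 0.2]
grip_width: 64.3
finger_force: 0.0
```

```bash
python3 -c "
from h import *
tcp();top(130,150)"
```

```text
t 8.05 tcp(tray) [-138.     4.8  122.1] F(tray) [-0.3 -0.1  0.2] yaw 0.005
n 5663 rect [-45.2   3.5] [ 91.1 104.4] ang 0.1 z 131.5..144.6 slope [ 0.001 -0.002] x -89.7..-0.4 y -47.5..55.4
```

Emit:
step_arm(
  deltas=[
    [0.7,0.03,0,-0.008,0],
    [0.7,0.03,0,0,0],
    [0.7,0.014,0,0,0],
    [0.7,0.014,0,0,0],
    [0.7,0.014,0,0,0],
    [0.7,0.014,0,0,0],
    [0.7,0.014,0,0,0],
  ],
)

```text
time: 8.8
tool_pos: [580.2, -74.3, 128.8]
tcp_rot: [3.139, 0.002, 1.382]
contact_force: [-0.4, -5.9, 7.2]
grip_width: 64.4
finger_force: 3.5
```

```bash
python3 -c "
from h import *
tcp();top(110,175)"
```

```text
t 8.80 tcp(tray) [-76.    2.9 128.8] F(tray) [-5.9 -0.7  7.2] yaw 0.003
n 3968 rect [-0.4  3.7] [ 67.2 104.2] ang 0.0 z 121.9..154.8 slope [-0.27 -0.  ] x -33.0..32.3 y -47.3..55.2
```

Emit:
step_arm(
  deltas=[
    [0.7,0.014,0,0,0],
    [0.7,0.014,0,0,0],
    [0.7,0.014,0,0,0],
    [0.7,0.014,0,0,0],
    [0.7,0.014,0,0,0],
  ],
)

```text
time: 9.35
tool_pos: [586.8, -39.0, 128.8]
tcp_rot: [3.139, 0.0, 1.382]
contact_force: [0.5, -1.5, 4.0]
grip_width: 64.4
finger_force: 1.9
```

```bash
python3 -c "
from h import *
tcp();top(85,175)"
```

```text
t 9.35 tcp(tray) [-40.2   3.1 128.8] F(tray) [-1.3 -0.8  4. ] yaw 0.003
n 2053 rect [58.1  3.6] [ 42.4 103.9] ang 1.2 z 99.8..143.6 slope [-0.852 -0.001] x 37.5..78.7 y -47.3..55.3
```

Emit:
step_arm(
  deltas=[
    [0.7,0.012,0,0,0],
    [0.7,0.012,0,0,0],
    [0.7,0.012,0,0,0],
    [0.7,0,0,0,0],
    [0.7,0,0,0,0],
    [0.7,0,0,0,0],
  ],
)

```text
time: 10.0
tool_pos: [589.3, -21.5, 127.6]
tcp_rot: [-3.141, 0.0, 1.382]
contact_force: [-0.8, -0.7, 0.8]
grip_width: 64.4
finger_force: 0.0
```

```bash
python3 -c "
from h import *
tcp();top(80,115,'t5')"
```

```text
t 10.00 tcp(tray) [-22.4   4.  127.6] F(tray) [-0.8  0.6  0.8] yaw 0.003
n 1252 rect [89.6  3.6] [ 26.2 104. ] ang 0.6 z 90.4..108.4 slope [-0.    -0.004] x 76.9..102.2 y -47.3..55.5
```

View pics/t5.png

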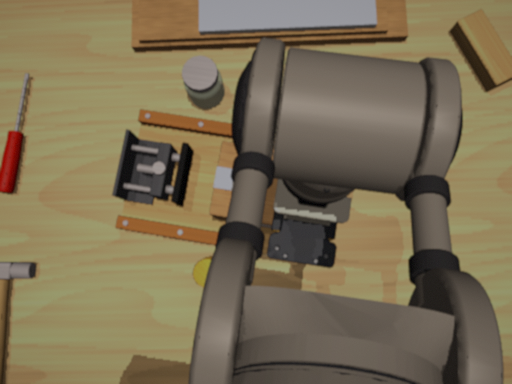

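The picture and depth show the carton lying flat, with its far end at tray x ≈ 103 (column ~213), straight and at y ≈ 3.6. I back off and lower the fingers behind it.

Emit:
step_arm(
  deltas=[
    [0.7,-0.05,0,0,0],
    [0.7,-0.05,0,0,0],
    [0.7,0,0,0,0],
    [0.7,0,0,0.06,0],
    [0.7,0,0,0.06,0],
    [0.7,0,0,0.02,0],
    [0.7,0,0,0,0],
    [0.7,0,0,0,0],
  ],
)

```text
time: 10.85
tool_pos: [580.7, -70.4, 58.7]
tcp_rot: [3.14, 0.0, 1.383]
contact_force: [1.0, -0.2, 0.9]
grip_width: 64.2
finger_force: 0.0
```

```bash
python3 -c "
from h import *
tcp();top(95,113)"
```

```text
t 10.85 tcp(tray) [-72.1   3.1  58.7] F(tray) [-0.  -1.   0.9] yaw 0.004
n 6560 rect [39.7  3.6] [104.4 126.2] ang 89.9 z 95.3..108.5 slope [ 0.001 -0.001] x -21.4..101.5 y -47.4..55.5
```

Emit:
step_arm(
  deltas=[
    [0.7,0.03,0,0,0],
    [0.7,0.014,0,0,0],
    [0.7,0.014,0,0,0],
    [0.7,0.014,0,0,0],
    [0.7,0.014,0,0,0],
    [0.7,0.014,0,0,0],
    [0.7,0.014,0,0,0],
    [0.7,0.014,0,0,0],
  ],
)

```text
time: 11.7
tool_pos: [592.0, -7.1, 57.7]
tcp_rot: [-3.141, 0.0, 1.382]
contact_force: [-1.5, -4.2, 4.1]
grip_width: 64.3
finger_force: 2.3
```

```bash
python3 -c "
from h import *
tcp();top(95,113)"
```

```text
t 11.70 tcp(tray) [-7.8  4.1 57.7] F(tray) [-4.4  0.7  4.1] yaw 0.003
n 2652 rect [117.1   4.9] [ 54.8 103.9] ang 0.3 z 95.6..108.0 slope [ 0.    -0.001] x 90.6..143.7 y -46.2..56.6
```

Emit:
step_arm(
  deltas=[
    [0.7,0.004,0,0,0],
    [0.7,0.004,0,0,0],
    [0.7,0.003,0,0,0],
    [0.7,0,0,0,0],
  ],
)

```text
time: 12.15
tool_pos: [592.9, -1.9, 57.5]
tcp_rot: [-3.141, -0.0, 1.382]
contact_force: [-0.2, -3.2, 0.4]
grip_width: 64.1
finger_force: 0.9
```

Emit:
step_arm(
  deltas=[
    [0.7,0.002,0,0,0],
    [0.7,0.002,0,0,0],
    [0.7,0.002,0,0,0],
    [0.7,0.002,0,0,0],
  ],
)

```text
time: 12.55
tool_pos: [593.6, 1.9, 57.5]
tcp_rot: [-3.141, -0.0, 1.382]
contact_force: [-0.1, -3.3, -0.1]
grip_width: 64.4
finger_force: 1.4
```

Emit:
step_arm(
  deltas=[
    [0.7,0.002,0,0,0],
    [0.7,0.002,0,0,0],
    [0.7,0.002,0,0,0],
    [0.7,0.002,0,0,0],
  ],
)

```text
time: 12.95
tool_pos: [594.2, 5.2, 57.6]
tcp_rot: [-3.141, 0.001, 1.382]
contact_force: [-1.4, -7.5, -0.0]
grip_width: 64.2
finger_force: 3.6
```

Emit:
step_arm(
  deltas=[
    [0.7,0.002,0,0,0],
    [0.7,0.001,0,0,0],
    [0.7,0.001,0,0,0],
    [0.7,0.001,0,0,0],
  ],
)

```text
time: 13.35
tool_pos: [594.5, 6.8, 57.7]
tcp_rot: [-3.141, 0.002, 1.382]
contact_force: [-3.7, -10.5, 0.6]
grip_width: 64.1
finger_force: 5.2
```

Emit:
step_arm(
  deltas=[
    [0.7,0.001,0,0,0],
    [0.7,0.001,0,0,0],
    [0.7,0.001,0,0,0],
    [0.7,0,0,0,0],
  ],
)

```text
time: 13.75
tool_pos: [594.7, 7.8, 57.8]
tcp_rot: [-3.141, 0.002, 1.382]
contact_force: [-4.6, -11.3, 2.1]
grip_width: 64.1
finger_force: 5.9
```

```bash
python3 -c "
from h import *
tcp();top(95,113)"
```

```text
t 13.75 tcp(tray) [ 7.3  4.3 57.8] F(tray) [-12.    2.4   2.1] yaw 0.003
n 1969 rect [138.7   4.9] [ 42.1 104.1] ang 1.4 z 96.3..108.2 slope [-0.005 -0.001] x 118.0..159.2 y -46.1..56.5
```

Emit:
step_arm(
  deltas=[
    [0.7,0.001,0,0,0],
    [0.7,0.001,0,0,0],
    [0.7,0.001,0,0,0],
    [0.7,0,0,0,0],
    [0.7,0,0,0,0],
    [0.7,0,0,0,0],
  ],
)

```text
time: 14.4
tool_pos: [594.8, 8.8, 57.8]
tcp_rot: [-3.141, 0.003, 1.381]
contact_force: [-4.5, -13.4, 1.7]
grip_width: 64.1
finger_force: 7.0
```

Emit:
step_arm(
  deltas=[
    [0.7,-0.004,0,0,0],
    [0.7,-0.01,0,0,0],
    [0.7,-0.04,0,0,0],
    [0.7,-0.06,0,0,0],
    [0.7,-0.06,0,0,0],
    [0.7,-0.06,0,0,0],
    [0.7,0,0,-0.06,0],
    [0.7,0,0,0,0],
  ],
)

```text
time: 15.2
tool_pos: [575.7, -104.9, 91.0]
tcp_rot: [3.135, -0.0, 1.381]
contact_force: [1.1, 0.3, 0.6]
grip_width: 64.2
finger_force: 0.0
```

```bash
python3 -c "
from h import *
tcp();top(95,113)"
```

```text
t 15.20 tcp(tray) [-106.9    1.4   91. ] F(tray) [ 0.5 -1.   0.6] yaw 0.002
n 7580 rect [86.4  5. ] [104.3 140.5] ang 89.9 z 95.6..108.3 slope [ 0.001 -0.001] x 16.8..155.4 y -46.2..56.9
```

The carton sprang back about 4 mm, so the remaining snug force is uncertain. I'll press again and release slowly so that friction holds some preload.

Emit:
step_arm(
  deltas=[
    [0.7,0,-0.005,0.06,0],
    [0.7,0,0,0.006,0],
    [0.7,0.06,0,0,0],
    [0.7,0.06,0,0,0],
    [0.7,0.06,0,0,0],
    [0.7,0.02,0,0,0],
    [0.7,0,0,0,0],
    [0.7,0,0,0,0],
  ],
)

```text
time: 16.05
tool_pos: [589.7, -5.5, 54.7]
tcp_rot: [-3.141, 0.0, 1.383]
contact_force: [-0.4, -1.0, -0.2]
grip_width: 64.2
finger_force: 0.0
```

```bash
python3 -c "
from h import *
tcp()"
```

```text
t 16.05 tcp(tray) [-6.7  6.6 54.7] F(tray) [-1.   0.2 -0.2] yaw 0.004
```

Emit:
step_arm(
  deltas=[
    [0.7,0.006,0.004,-0.005,0],
    [0.7,0.006,0,0,0],
    [0.7,0.004,0,0,0],
    [0.7,0.002,0,0,0],
    [0.7,0,0,0,0],
  ],
)

```text
time: 16.55
tool_pos: [593.4, 3.3, 57.1]
tcp_rot: [-3.141, 0.0, 1.382]
contact_force: [-0.2, -0.2, 0.3]
grip_width: 64.4
finger_force: 0.0
```

Emit:
step_arm(
  deltas=[
    [0.7,0.002,0,0,0],
    [0.7,0.001,0,0,0],
    [0.7,0.001,0,0,0],
    [0.7,0.001,0,0,0],
    [0.7,0,0,0,0],
  ],
)

```text
time: 17.05
tool_pos: [594.0, 5.0, 57.2]
tcp_rot: [3.141, 0.001, 1.382]
contact_force: [-0.3, -5.5, -0.2]
grip_width: 64.4
finger_force: 2.4
```

Emit:
step_arm(
  deltas=[
    [0.7,0.002,0,0,0],
    [0.7,0.001,0,0,0],
    [0.7,0.001,0,0,0],
    [0.7,0,0,0,0],
  ],
)

```text
time: 17.45
tool_pos: [594.4, 6.2, 57.3]
tcp_rot: [3.141, 0.002, 1.381]
contact_force: [-0.9, -7.8, 0.3]
grip_width: 64.2
finger_force: 4.0
```

Emit:
step_arm(
  deltas=[
    [0.7,0.002,0,0,0],
    [0.7,0.002,0,0,0],
    [0.7,0.001,0,0,0],
    [0.7,0.001,0,0,0],
    [0.7,0,0,0,0],
  ],
)

```text
time: 17.95
tool_pos: [594.9, 8.1, 57.4]
tcp_rot: [3.141, 0.003, 1.381]
contact_force: [-2.7, -10.9, 2.1]
grip_width: 64.6
finger_force: 6.3
```

Emit:
step_arm(
  deltas=[
    [0.7,0.002,0,0,0],
    [0.7,0.001,0,0,0],
    [0.7,0.001,0,0,0],
    [0.7,0,0,0,0],
    [0.7,0,0,0,0],
    [0.7,0,0,0,0],
  ],
)

```text
time: 18.55
tool_pos: [595.1, 9.5, 57.5]
tcp_rot: [3.141, 0.004, 1.381]
contact_force: [-2.5, -15.4, 2.4]
grip_width: 64.6
finger_force: 7.7
```

Emit:
step_arm(
  deltas=[
    [0.7,-0.001,0,0,0],
    [0.7,-0.001,0,0,0],
    [0.7,-0.001,0,0,0],
    [0.7,-0.001,0,0,0],
    [0.7,-0.001,0,0,0],
    [0.7,-0.001,0,0,0],
    [0.7,-0.001,0,0,0],
    [0.7,-0.001,0,0,0],
  ],
)

```text
time: 19.35
tool_pos: [594.5, 7.4, 57.2]
tcp_rot: [3.142, 0.001, 1.381]
contact_force: [-1.1, -5.3, -0.5]
grip_width: 64.2
finger_force: 3.2
```

Emit:
step_arm(
  deltas=[
    [0.7,-0.001,0,0,0],
    [0.7,-0.001,0,0,0],
    [0.7,-0.001,0,0,0],
    [0.7,-0.001,0,0,0],
    [0.7,-0.001,0,0,0],
    [0.7,-0.001,0,0,0],
    [0.7,-0.001,0,0,0],
    [0.7,-0.001,0,0,0],
  ],
)

```text
time: 20.15
tool_pos: [593.8, 5.2, 57.2]
tcp_rot: [3.142, -0.0, 1.383]
contact_force: [-0.4, -0.8, -0.2]
grip_width: 64.5
finger_force: 0.2
```

Emit:
step_arm(
  deltas=[
    [0.7,-0.001,0,0,0],
    [0.7,-0.001,0,0,0],
    [0.7,-0.002,0,0,0],
    [0.7,-0.004,0,0,0],
    [0.7,-0.02,0,0,0],
    [0.7,-0.06,0,0,0],
    [0.7,-0.08,0,0,0],
    [0.7,-0.04,0,0,0],
  ],
)

```text
time: 20.95
tool_pos: [573.6, -100.4, 57.2]
tcp_rot: [3.141, 0.001, 1.381]
contact_force: [0.6, -0.4, -0.4]
grip_width: 64.2
finger_force: 0.0
```

Emit:
step_arm(
  deltas=[
    [0.7,0,0,-0.05,0],
    [0.7,0,0,-0.05,0],
    [0.7,0,0,0,0],
    [0.7,0,0,0,0],
    [0.7,0,0,0,0],
  ],
)

```text
time: 21.45
tool_pos: [573.6, -97.4, 106.3]
tcp_rot: [-3.14, -0.0, 1.382]
contact_force: [0.3, -0.2, 0.4]
grip_width: 64.5
finger_force: 0.0
```

```bash
python3 -c "
from h import *
tcp();top(95,113,'t9');top(95,113)"
```

```text
t 21.45 tcp(tray) [-100.     4.9  106.3] F(tray) [-0.2 -0.4  0.4] yaw 0.003
n 7583 rect [86.6  4.9] [104.4 140.5] ang 89.8 z 95.5..108.4 slope [ 0.001 -0.002] x 17.0..155.6 y -46.2..56.9
n 7581 rect [86.8  5. ] [104.4 140.9] ang 89.8 z 95.0..108.6 slope [ 0.002 -0.002] x 17.0..155.5 y -46.2..56.9
```

```bash
python3 -c "
from h import *
print(bot.close_job())"
```

```text
the job is handed in; nothing more can be done
None
```

I handed the job in at about 21.5 s with the carton lying flat and straight on the tray, about 5 mm off the middle line. I pressed the pad to an estimated 11–12 N and released it slowly; from the forces I estimate about 3 N still holds it snug, but `close_job()` returned no verdict.

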